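Raise the seat prop to its next hole

ROBOT

A 7-joint arm with a two-finger parallel gripper is mounted at the origin on the work surface. World frame = base frame: x ahead of the robot, y to its left, z up, the work surface at z = 0. Lengths are in m, angles in rad, forces in N, time in s.
With the tool pointing down it reaches from about 0.4 to 0.9 m from the base axis. Payload 5.5 kg.
Tool frame: the origin (TCP) lies at the very end of the fingers, on their centre line; the grasp point (between the pads) lies 19 mm behind it; z points along the fingers, y is the direction in which the jaws open and shut (so a half turn about z gives the same grasp; the last joint's range is limited). The gripper opens to 92 mm and grips with 3 to 60 N. Pads are 19 mm wide; open, the fingers measure 130 mm over their backs; the gripper's body (75 mm by 190 mm) begins 47 mm behind the grasp point.
Start: joints at [1.444, 0.501, -0.427, 1.55, 0.221, 1.138, -0.21], TCP at [0.247, -0.601, 0.227] pointing down, gripper open.
Joint ranges: [-2.88, 2.88], [-0.31, 2.03], [-1.54, 1.56], [0.2, 2.42], [-1.41, 4.55], [0.19, 2.02], [-2.57, 2.57]. Speed limits (rad/s): [2.57, 2.57, 3.14, 3.14, 3.14, 3.14, 3.14].

INTERFACE

Orientations are given as a unit quaternion [x, y, z, w].
In Python, from workcell import robot gives the robot as it stands.
- The arm moves only by the tool move_arm, never from a script. Its argument "commands" is text: rows parted by semicolons, each of 7 numbers parted by spaces: the turn, a rotation vector about the world's x, y, z in rad, then the shift along the world's x, y, z in m, then the finger opening in m, from 0 to 0.0918. A call has exactly 5 rows; each row is the pose to reach, as a shift and turn from the pose commanded when the call began; what a row does not reach only later rows make up. A row lasts 1/10 s, in which the tool goes at most 50 mm and 8.59 degrees, less where a joint would pass 70% of its speed; a pose out of reach is approached as far as the arm can. A call with a gripper value outside its range is refused whole. The fingers move at their own pace and stop on an object; "force" is the grip in N (left out, the last holds). Time passes only in rows, so rows that repeat a pose let the fingers close, or fill a call up. It gives the time, the measured TCP pose, the force and the opening at its end, in the units of the state.
- robot.read_state(): the state, without advancing time (a new reading comes with each control period).
- robot.camera(name): name is "scene" or "side" or "wrist"; returns the picture (480x640x3 uint8, blue, green, red); there is no depth.
- robot.camera_info(name): a dict with "fx", "fy", "cx", "cy" (pixels), "R" (3x3) and "t" (3): a world point X has camera coordinates R X + t. Camera axes: x right, y down, z forward; pixel columns grow to the right and rows downward; lengths in m; the calibration is good to about 2 mm. A picture is of the moment at which its call begins: read the wrist's pose just before it. camera_info takes no time and is no camera call; for the wrist camera it gives the pose at the moment of the call.
- robot.sign_off(): hands the job in, once; it reports no verdict.
The state is a dict: "time": time; "qpos": joint angles; "joint_vel": joint speeds; "joint_efforts": joint torques, N m; "eef_pos": TCP position; "tool_rot": TCP orientation; "force": force on the tool from outside, world axes, zero at the start; "moment": the same for the moment, N m; "finger_gap": finger opening in m.
Only numpy, scipy, OpenCV 4.12 (cv2) and the standard library are available. Lean on these libraries where they do the work, as an engineer would, in place of code of your own. Each camera call takes 0.05 s, during which the arm holds its last target. There are 200 camera calls.

TASK

The telescoping prop on the assembly bench has been left unlocked between two holes, with its T-head twisted out of line. Turn the head back in line and slide it slowly up until the sprung button pops right out through the next hole; stop as soon as it catches, do not force it, and let go. Then prove the lock: press down on top of the crossbar with about 15 N (never over 25) for half a second, and leave the prop locked there, without disturbing the things lying around it.

Things in the scene. Friction and masses are not known exactly. Their poses are not given: they have to be found in the camera images.
- stand: Prop's steel foot, 120 (x) x 150 (y) x 12 mm, with a 48 mm boss 44 mm high, screwed to the bench. Origin: centre of its underside, on the prop's vertical axis; z up, x level towards the side where the row of holes is. A fixed grey outer tube, 33 mm in diameter (37 mm at its black top collar), rises from it to 192 mm (+-12) above the bench.
- mid_hole_nominal (a point): Nominal place of the middle of three 11 mm holes (60 mm apart, in a column; the foot may hide the lowest) in the outer tube's +x side, 105 mm above the bench: the next hole up from the start. This point is fixed in the foot; the tube with its holes sits up to 12 mm higher or lower in the foot, unmeasured, so the real hole is 93 to 117 mm up and must be found by feel or sight.
- crossbar (a point): Centre of the T-head's crossbar, where to grip. Dark bar with rubber top, level, on the prop's axis: 16 mm thick along its own x, 90 mm long along its y, 24 mm tall (12 mm above and below). Under it a 14 mm neck, 20 mm long, then the 24 mm inner tube. Head and tube slide and turn together. 233 to 247 mm above the bench at the start; 258 to 282 mm when the button is in the middle hole.
- lift (a joint): Height of the head and inner tube, m, growing upwards, 0 when the crossbar's centre is 233 mm above the bench; starts at 0 to 0.014, may go -0.025 to 0.09. Friction holds it where it is left; lifting takes about 4 to 8 N. Caught in a hole it stops hard, with 2 to 3 mm of play either way. Slide at 20 mm/s or slower: faster, the button knocks too hard on the hole's edge or skips it.
- head (a joint): Twist of the head and inner tube about the vertical, rad, anticlockwise from above, -1.1 to 1.1. At 0 (within 0.1) the bar's own x and the button point along the foot's x, facing the row of holes, and the bar is parallel to the foot's 150 mm side. Starts anywhere from -0.9 to 0.9 and stays where it is left.
- button: Sprung button: 8 mm round-nosed steel pin in the inner tube, 165 mm below the crossbar's centre, pointing along its +x. Origin 2 mm off the prop's axis while the button is held inside by the outer tube's wall, 10 mm off it when popped right out through a hole (it then shows 4 to 5 mm proud of the tube). It bears about 25 N against the hole's edge, not more.
- screwdriver: bystander: a screwdriver lying on the bench
- caster: bystander: a black wheel 52 mm across and 22 mm high, lying flat; origin at the centre of its underside
- screw_tray: bystander: an open green plastic tray, 100 x 140 x 45 mm; origin at the centre of its underside
Things that resemble listed ones, but are neither listed nor needed, are in the scene too. There is more than one size of the stand; the job needs the middle-sized.

How it is judged:
On the way, in this order (a step that is already met when the one before it is completed fails the run):
1. the button has popped out through the middle hole and the head is let go (horizontal distance between button and stand above 0.0075 m and z of crossbar in the frame of stand between 0.253 and 0.287 m and contact force between button and anything else below 8 N and contact force between the fingers and anything else below 0.5 N), for 0.2 s.
2. the caught button bears more than 9 N as the head is pressed down (horizontal distance between button and stand above 0.0075 m and z of crossbar in the frame of stand between 0.253 and 0.287 m and contact force between button and anything else above 9 N), for 0.3 s.
At the end, for the whole second after the job is handed in: The button stands out through the middle hole (its origin more than 7.5 mm off the prop's axis), with the crossbar's centre 253 to 287 mm above the foot's underside and in line with the foot within 0.2 rad, and the head released (horizontal distance between button and stand above 0.0075 m and z of crossbar in the frame of stand between 0.253 and 0.287 m and angle between the x axis of crossbar and the x axis of stand, either way round below 0.2 rad); the robot touches nothing.
It fails at once if the button was forced against the outer tube with more than 25 N (contact force between button and anything else above 25 N).
It fails at once if the screwdriver was disturbed (distance of screwdriver from where it was at the start of the episode above 0.03 m).
It fails at once if the caster was disturbed (distance of caster from where it was at the start of the episode above 0.03 m).
It fails at once if the tray was disturbed (distance of screw_tray from where it was at the start of the episode above 0.03 m).
It also fails if it takes over 67 s, if anything falls off the work surface, if the arm or the gripper's body presses on something with over 40 N, if the wrist force passes 120 N, or if a joint passes its speed limit or range.

## Working session

There is one attempt and no reset: what is moved stays moved. The work goes in short steps, Python scripts to look and compute and a tool call to move; the robot and the scene stay as the last step left them, time stands still between calls to the robot, and variables do not carry over. Pictures are saved under pics/ and viewed, about 8 in all and at most 12, crops included, and the job is handed in when it is done.

Besides the shell and the picture viewer there is one more tool, called after "Request:" by a JSON object that holds its "method" and its "body". move_arm: Moves the arm, as the interface text tells. Its arguments: {"type":"object","properties":{"commands":{"type":"string"},"force":{"type":"number"}},"required":["commands"]}

```bash
mkdir -p pics
python3 - <<'E'
from workcell import robot
import cv2, numpy as np
for n in("scene","side"):
    cv2.imwrite(f"pics/{n}0.png",robot.camera(n)); i=robot.camera_info(n)
    print(n,i["fx"],i["cx"],i["cy"],"cam at",-np.array(i["R"]).T@i["t"],np.round(i["R"],3).tolist())
s=robot.read_state();print(s["time"],s["eef_pos"],s["tool_rot"],s["force"])
E
```

```text
scene 478.9091711829741 327.55979932268633 233.8756048931613 cam at [0.94715328 0.14754318 0.91686971] [[-0.237, 0.971, 0.009], [0.838, 0.209, -0.505], [-0.492, -0.112, -0.863]]
side 537.3094475279185 315.4929217573976 235.58713363755194 cam at [0.35067856 0.66682957 0.73733659] [[-0.981, -0.19, -0.022], [-0.113, 0.668, -0.736], [0.155, -0.72, -0.677]]
0.1 [ 0.24669871 -0.60065992  0.22576033] [ 9.81057707e-01  1.93713610e-01 -1.62673214e-04 -8.86580571e-04] [-0.72849468  0.65312184  0.46269413]
```

View pics/scene0.png

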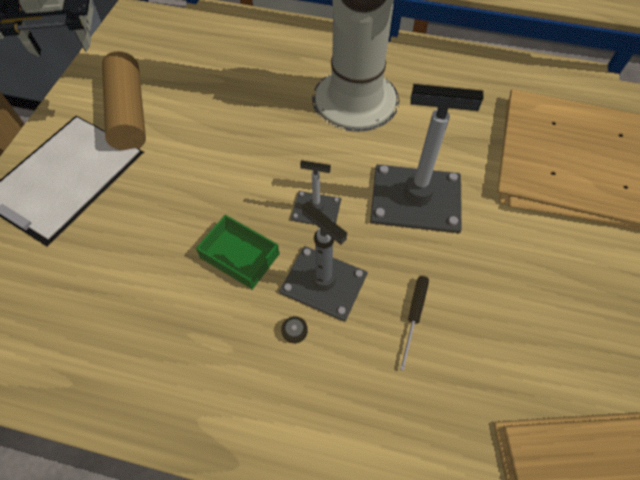

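View pics/side0.png

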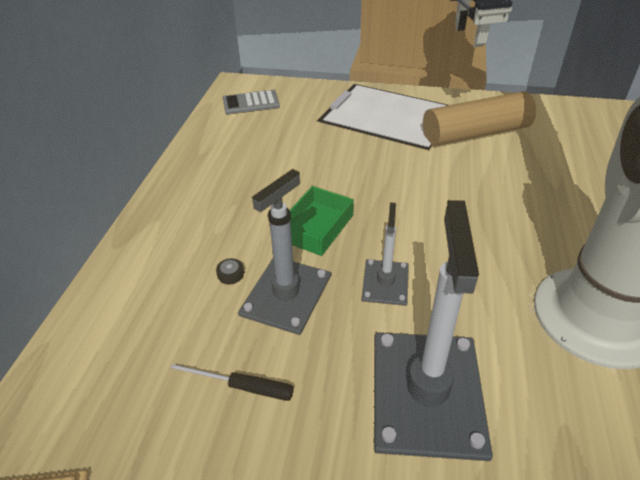

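The middle-sized stand is the one with the collar, at scene (323,285) and side (285,290). The crossbar is at scene (325,222) and side (277,190).

```bash
cat > h.py <<'E'
from workcell import robot
import cv2, numpy as np
def ray(info,p):
    R=np.array(info["R"]);t=np.array(info["t"])
    d=R.T@[(p[0]-info["cx"])/info["fx"],(p[1]-info["cy"])/info["fy"],1]
    return -R.T@t,d/np.linalg.norm(d)
def plane(info,p,z):
    o,d=ray(info,p);return o+d*(z-o[2])/d[2]
def tri(i1,p1,i2,p2):
    (o1,d1),(o2,d2)=ray(i1,p1),ray(i2,p2)
    s=np.linalg.lstsq(np.c_[d1,-d2],o2-o1,rcond=None)[0]
    a,b=o1+d1*s[0],o2+d2*s[1];return (a+b)/2,np.linalg.norm(a-b)
def proj(i,X):
    c=np.array(i["R"])@X+i["t"];return np.array([i["fx"]*c[0]/c[2]+i["cx"],i["fy"]*c[1]/c[2]+i["cy"]])
E
python3 - <<'E'
from h import *
a=cv2.imread("pics/scene0.png");b=cv2.imread("pics/side0.png")
ca=a[195:325,270:370];cb=b[160:340,230:335]   # scene roi, side roi
A=cv2.resize(ca,None,fx=4,fy=4,interpolation=2);B=cv2.resize(cb,None,fx=3.2,fy=3.2,interpolation=2)
can=np.zeros((580,740,3),np.uint8);can[:520,:400]=A;can[:576,400:736]=B
cv2.imwrite("pics/crop.png",can)
for n,im,x0,y0 in(("scene",ca,270,195),("side",cb,230,160)):
    hsv=cv2.cvtColor(im,cv2.COLOR_BGR2HSV);m=((hsv[...,2]<95)&(hsv[...,1]<90)).astype(np.uint8)
    cs,_=cv2.findContours(m,0,2)
    for c in cs:
        if cv2.contourArea(c)>100:
            r=cv2.minAreaRect(c);print(n,cv2.contourArea(c),np.round(cv2.boxPoints(r)+[x0,y0],1).tolist(),(cv2.approxPolyDP(c,4,True)[:,0]+[x0,y0]).tolist())
E
```

```text
scene 5340.0 [[276.0, 309.6], [294.4, 190.6], [376.9, 203.4], [358.5, 322.4]] [[297, 195], [290, 219], [316, 223], [319, 244], [309, 255], [302, 248], [279, 292], [345, 320], [366, 272], [358, 277], [358, 268], [331, 257], [332, 239], [341, 243], [346, 234], [335, 225], [340, 199], [321, 195], [317, 204], [315, 195]]
side 155.5 [[230.0, 259.0], [243.0, 259.0], [243.0, 283.0], [230.0, 283.0]] [[234, 259], [238, 268], [230, 274], [230, 283], [242, 277], [242, 264]]
side 3311.0 [[238.2, 313.6], [273.0, 244.0], [331.0, 273.0], [296.2, 342.6]] [[330, 273], [320, 279], [317, 269], [301, 266], [292, 257], [293, 282], [284, 290], [274, 282], [272, 260], [245, 302], [252, 303], [253, 311], [245, 313], [242, 306], [240, 310], [263, 320], [239, 314], [299, 333]]
side 167.5 [[267.6, 210.2], [289.7, 208.7], [292.1, 245.9], [270.0, 247.4]] [[270, 210], [270, 224], [290, 224], [291, 246], [289, 211], [277, 219]]
side 845.0 [[248.5, 198.9], [294.8, 167.3], [308.6, 187.5], [262.3, 219.1]] [[298, 172], [291, 170], [253, 196], [254, 207], [280, 207], [281, 196], [298, 183]]
```

View pics/crop.png

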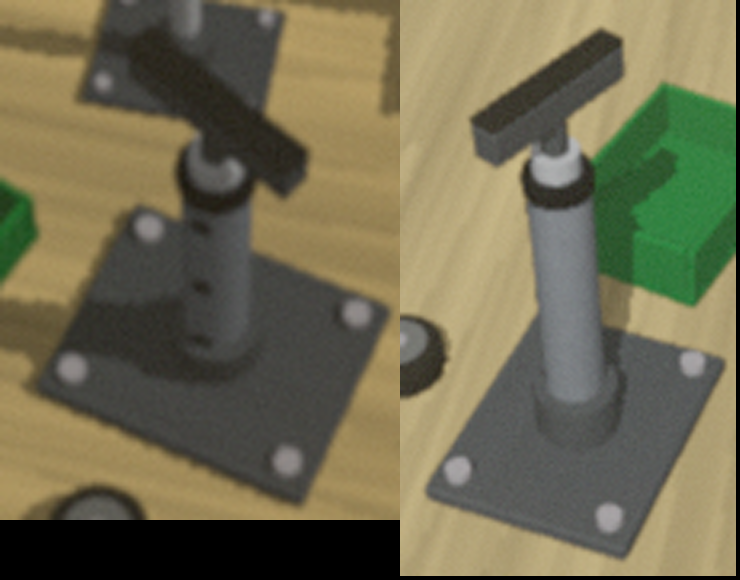

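Crop: foot bolts, three hole marks (scene crop (200,228), (201,288), (200,340)) on the tube side facing the scene camera's left, and the bar's top face corners are all clear in both views. I'll turn these into metric positions.

Run:
```python
from h import *
S,D=robot.camera_info("scene"),robot.camera_info("side")
sc=lambda p:np.array(p)/4+[270,195]
sd=lambda p:(np.array(p)-[400,0])/3.2+[230,160]
bs=[sc(p) for p in((148,228),(356,313),(287,461),(71,369))]
W=np.array([plane(S,p,.014) for p in bs]);print("scene bolts\n",W.round(4));c=W.mean(0)
print("c",c, "sides",[np.linalg.norm(W[i]-W[i-1]).round(4) for i in range(4)])
V=np.array([plane(D,sd(p),.014) for p in((692,363),(609,517),(457,470))]);print("side bolts\n",V.round(4),"c",(V[0]+V[2])/2)
for a,b in((sc((148,228)),sd((692,363))),):
  pass
for k in range(3):
  for j in range(4):
    X,e=tri(S,bs[j],D,sd(((692,363),(609,517),(457,470))[k]))
    if e<.006:print("tri bolt",k,j,X.round(4),round(e,4))
for nm,a,b in(("ctr",(217,106),(548,82)),("end1",(138,49),(612,36)),("end2",(296,166),(484,128))):
    X,e=tri(S,sc(a),D,sd(b));print("bar",nm,X.round(4),round(e,4))
# holes: ray with cylinder r=16.5mm
for h in((200,228),(201,288),(200,340)):
    o,d=ray(S,sc(h));f=o[:2]-c[:2];A=d[:2]@d[:2];B=f@d[:2];C=f@f-.0165**2;q=B*B-A*C
    if q>0:
        X=o+d*(-B-q**.5)/A;print("hole",X.round(4),np.degrees(np.arctan2(*(X-c)[1::-1])))
    else: print("miss",q)
for nm,p in(("caster",(295,329)),("tray",(238,252)),("drv1",(424,280)),("drv2",(402,368))):print(nm,plane(S,p,.02).round(3))
X,e=tri(S,(315,166),D,(392,210));print("small head",X)
```

```text
scene bolts
 [[ 0.4865 -0.0015  0.014 ]
 [ 0.5088  0.1166  0.014 ]
 [ 0.5972  0.0998  0.014 ]
 [ 0.5751 -0.0187  0.014 ]]
c [0.54193122 0.04905288 0.014     ] sides [np.float64(0.0903), np.float64(0.1202), np.float64(0.0899), np.float64(0.1206)]
side bolts
 [[ 0.4862 -0.0027  0.014 ]
 [ 0.5091  0.1148  0.014 ]
 [ 0.5979  0.0977  0.014 ]] c [0.54203302 0.04748102 0.014     ]
tri bolt 0 0 [ 0.4864 -0.0018  0.0145] 0.0009
tri bolt 1 1 [0.5091 0.1163 0.0154] 0.001
tri bolt 2 2 [0.5975 0.0996 0.0158] 0.001
bar ctr [0.5427 0.049  0.2478] 0.0029
bar end1 [0.5218 0.0092 0.2471] 0.0055
bar end2 [0.563  0.0869 0.2479] 0.0023
hole [0.5581 0.0459 0.1653] -11.161305960076461
hole [0.5582 0.0461 0.1055] -10.38072857151243
hole [0.558  0.0453 0.0466] -13.22129472673485
caster [0.659 0.021 0.02 ]
tray [ 0.525 -0.142  0.02 ]
drv1 [0.494 0.25  0.02 ]
drv2 [0.684 0.235 0.02 ]
small head [ 0.37163118 -0.012982    0.16961875]
```

Foot centre ≈ (0.542, 0.0485), foot x at −10.7° (holes agree). Bar centre z ≈ 0.236, bar x at ≈ −28°, so the twist is ≈ −0.30 rad. The middle hole at ≈ 0.105 puts the catch at crossbar ≈ 0.270. Approaching above the bar.

Request:
{"method": "move_arm", "body": {"commands": "0 0 0.047 0.02 0.043 0.015 0.0918; 0 0 0.093 0.04 0.087 0.03 0.0918; 0 0 0.14 0.06 0.13 0.045 0.0918; 0 0 0.187 0.08 0.173 0.055 0.0918; 0 0 0.233 0.098 0.216 0.06 0.0918"}}

```text
time: 0.6
eef_pos: [0.3461, -0.3834, 0.2875]
tool_rot: [0.952, 0.308, 0.0, 0.001]
force: [1.5, -0.3, 0.2]
finger_gap: 0.0919
```

Request:
{"method": "move_arm", "body": {"commands": "0 0 0.047 0.02 0.043 0.01 0.0918; 0 0 0.093 0.04 0.087 0.02 0.0918; 0 0 0.14 0.06 0.13 0.03 0.0918; 0 0 0.187 0.08 0.173 0.04 0.0918; 0 0 0.233 0.098 0.216 0.04 0.0918"}}

```text
time: 1.1
eef_pos: [0.4442, -0.1675, 0.328]
tool_rot: [0.909, 0.416, 0.001, 0.001]
force: [1.7, -0.0, -0.4]
finger_gap: 0.0916
```

Request:
{"method": "move_arm", "body": {"commands": "0 0 0.047 0.02 0.043 0 0.0918; 0 0 0.093 0.04 0.087 0 0.0918; 0 0 0.14 0.06 0.13 0 0.0918; 0 0 0.187 0.08 0.173 0 0.0918; 0 0 0.233 0.098 0.216 0 0.0918"}}

```text
time: 1.6
eef_pos: [0.5415, 0.0482, 0.3265]
tool_rot: [0.855, 0.518, -0.0, 0.0]
force: [0.6, -1.2, 0.4]
finger_gap: 0.0917
```

Run:
```python
from h import *
w=robot.camera_info("wrist");im=robot.camera("wrist");s=robot.read_state()
cv2.imwrite("pics/w1.png",im);R,t=np.array(w["R"]),np.array(w["t"])
print(w["fx"],-R.T@t,s["eef_pos"],2*np.degrees(np.arctan2(s["tool_rot"][1],s["tool_rot"][0])))
u=np.array([np.cos(np.radians(62.2)),np.sin(np.radians(62.2)),0]);v=np.array([u[1],-u[0],0]);c=np.array([.542,.0485,.248])
print([proj(w,c+a*.045*u+b*.008*v).round(0).tolist() for a,b in((1,1),(1,-1),(-1,-1),(-1,1),(0,0))])
```

```text
370.85071280676635 [0.57495117 0.11427263 0.48477377] [0.54261526 0.05812449 0.32704095] 63.153881577297895
[[336.0, 178.0], [311.0, 178.0], [311.0, 307.0], [334.0, 307.0], [323.0, 246.0]]
```

View pics/w1.png

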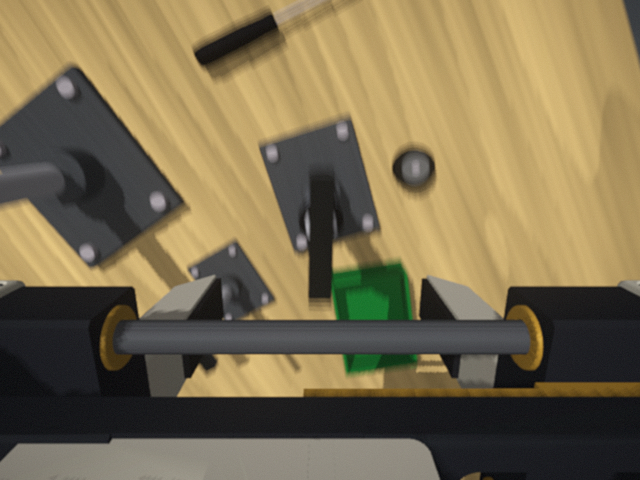

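The bar shows at columns 308–336, rows 167–302, within about 2 px across of my prediction. It runs down the middle between the jaws and parallel to the pads. Descending and gripping gently.

Request:
{"method": "move_arm", "body": {"commands": "0 0 0 0.001 0.001 -0.025 0.0918; 0 0 0 0.001 0.001 -0.05 0.0918; 0 0 0 0.001 0.001 -0.07 0.0918; 0 0 0 0.001 0.001 -0.09 0.0918; 0 0 0 0.001 0.001 -0.107 0.0918", "force": 14}}

```text
time: 2.15
eef_pos: [0.5412, 0.0474, 0.2182]
tool_rot: [0.855, 0.518, -0.001, -0.0]
force: [0.5, -0.2, 0.1]
finger_gap: 0.092
```

Request:
{"method": "move_arm", "body": {"commands": "0 0 0 0 0 0 0.06; 0 0 0 0 0 0 0.03; 0 0 0 0 0 0 0.02; 0 0 0 0 0 0 0.016; 0 0 0 0 0 0 0.01", "force": 14}}

```text
time: 2.65
eef_pos: [0.5425, 0.0478, 0.2205]
tool_rot: [0.855, 0.518, 0.001, 0.0]
force: [0.1, -0.2, -0.4]
finger_gap: 0.0564
```

Request:
{"method": "move_arm", "body": {"commands": "0 0 0 0 0 0 0.01; 0 0 0 0 0 0 0.01; 0 0 0 0 0 0 0.01; 0 0 0 0 0 0 0.01; 0 0 0 0 0 0 0.01", "force": 14}}

```text
time: 3.15
eef_pos: [0.542, 0.0478, 0.2197]
tool_rot: [0.855, 0.518, -0.0, -0.0]
force: [-1.0, 0.2, 0.2]
finger_gap: 0.0162
```

Gripped (16.2 mm). Turn +0.295 rad.

Request:
{"method": "move_arm", "body": {"commands": "0 0 0.03 0 0 0 0.01; 0 0 0.06 0 0 0 0.01; 0 0 0.09 0 0 0 0.01; 0 0 0.12 0 0 0 0.01; 0 0 0.15 0 0 0 0.01"}}

```text
time: 3.65
eef_pos: [0.542, 0.0478, 0.2197]
tool_rot: [0.813, 0.582, -0.0, -0.0]
force: [-1.1, 0.4, 0.2]
finger_gap: 0.016
```

Request:
{"method": "move_arm", "body": {"commands": "0 0 0.03 0 0 0 0.01; 0 0 0.06 0 0 0 0.01; 0 0 0.09 0 0 0 0.01; 0 0 0.12 0 0 0 0.01; 0 0 0.145 0 0 0 0.01"}}

```text
time: 4.15
eef_pos: [0.5419, 0.0478, 0.2197]
tool_rot: [0.769, 0.639, -0.0, -0.0]
force: [-1.5, 0.1, 0.3]
finger_gap: 0.0162
```

Run:
```python
from h import *
s=robot.read_state();print(s["force"],s["moment"],2*np.degrees(np.arctan2(s["tool_rot"][1],s["tool_rot"][0])))
a=robot.camera("scene")[185:325,260:380];b=robot.camera("side")[150:340,225:335]
can=np.zeros((600,800,3),np.uint8);can[:560,:480]=cv2.resize(a,None,fx=4,fy=4,interpolation=2);can[:532,480:788]=cv2.resize(b,None,fx=2.8,fy=2.8,interpolation=2)
cv2.imwrite("pics/t1.png",can)
```

```text
[-1.46002957  0.12110263  0.25751963] [ 0.03187673  0.13860714 -0.03499103] 79.42231295644247
```

View pics/t1.png

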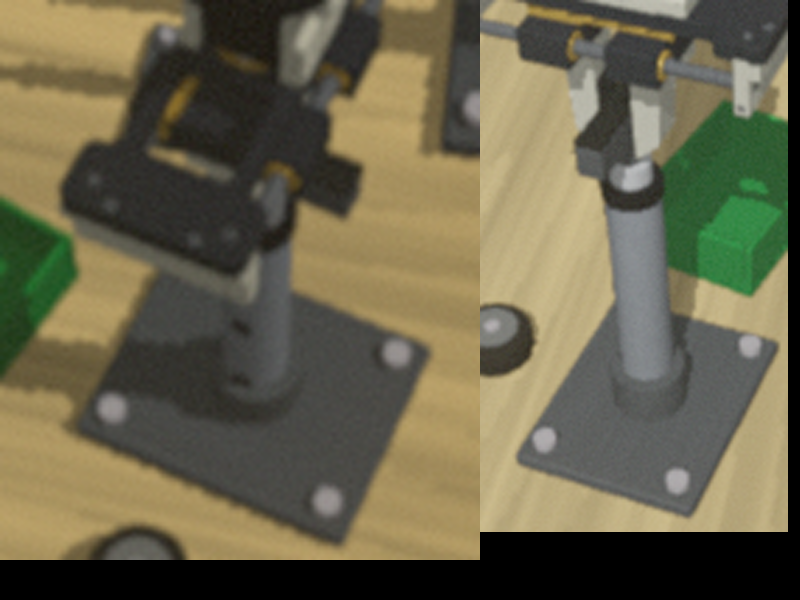

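Head in line (tool y −10.6°). The bar is held, and the middle hole shows empty at scene crop (241,327). Sliding up at 15 mm/s.

Request:
{"method": "move_arm", "body": {"commands": "0 0 0 0 0 0.0015 0.01; 0 0 0 0 0 0.003 0.01; 0 0 0 0 0 0.0045 0.01; 0 0 0 0 0 0.006 0.01; 0 0 0 0 0 0.0075 0.01"}}

```text
time: 4.75
eef_pos: [0.5417, 0.0477, 0.2271]
tool_rot: [0.77, 0.638, -0.0, -0.0]
force: [0.4, 0.9, -8.1]
finger_gap: 0.0158
```

Request:
{"method": "move_arm", "body": {"commands": "0 0 0 0 0 0.0015 0.01; 0 0 0 0 0 0.003 0.01; 0 0 0 0 0 0.0045 0.01; 0 0 0 0 0 0.006 0.01; 0 0 0 0 0 0.0075 0.01"}}

```text
time: 5.25
eef_pos: [0.5419, 0.0477, 0.2348]
tool_rot: [0.77, 0.638, -0.0, -0.0]
force: [0.1, 0.5, -7.1]
finger_gap: 0.016
```

Run:
```python
from h import *
s=robot.read_state();print(s["force"],s["moment"],s["eef_pos"],s["time"])
```

```text
[ 0.14611491  0.49194567 -7.1265412 ] [ 0.0526584   0.11980894 -0.02080727] [0.54188546 0.0477161  0.23481613] 5.25
```

Request:
{"method": "move_arm", "body": {"commands": "0 0 0 0 0 0.0015 0.01; 0 0 0 0 0 0.003 0.01; 0 0 0 0 0 0.0045 0.01; 0 0 0 0 0 0.006 0.01; 0 0 0 0 0 0.0075 0.01"}}

```text
time: 5.75
eef_pos: [0.542, 0.0478, 0.2423]
tool_rot: [0.77, 0.638, -0.0, -0.0]
force: [-0.5, 0.5, -6.4]
finger_gap: 0.0162
```

Request:
{"method": "move_arm", "body": {"commands": "0 0 0 0 0 0.001 0.01; 0 0 0 0 0 0.002 0.01; 0 0 0 0 0 0.003 0.01; 0 0 0 0 0 0.004 0.01; 0 0 0 0 0 0.005 0.01"}}

```text
time: 6.25
eef_pos: [0.542, 0.0478, 0.2473]
tool_rot: [0.77, 0.638, -0.0, -0.0]
force: [-0.9, 0.1, -4.3]
finger_gap: 0.0159
```

Request:
{"method": "move_arm", "body": {"commands": "0 0 0 0 0 0.0006 0.01; 0 0 0 0 0 0.0012 0.01; 0 0 0 0 0 0.0018 0.01; 0 0 0 0 0 0.0024 0.01; 0 0 0 0 0 0.003 0.01"}}

```text
time: 6.75
eef_pos: [0.5423, 0.0479, 0.2509]
tool_rot: [0.77, 0.638, 0.0, 0.0]
force: [-2.9, -0.7, 0.4]
finger_gap: 0.0163
```

The force changed (Fz −4.3 → +0.4), so the button may be in the hole. I'll look.

Run:
```python
from h import *
s=robot.read_state();print(s["force"],s["moment"],s["eef_pos"],s["time"])
a=robot.camera("scene")[225:300,295:375]
cv2.imwrite("pics/l1.png",cv2.resize(a,None,fx=8,fy=8,interpolation=2))
```

```text
[-2.93993024 -0.72890774  0.37027543] [-0.10108836  0.71288828 -0.02090258] [0.54229158 0.04794325 0.25087127] 6.75
```

View pics/l1.png

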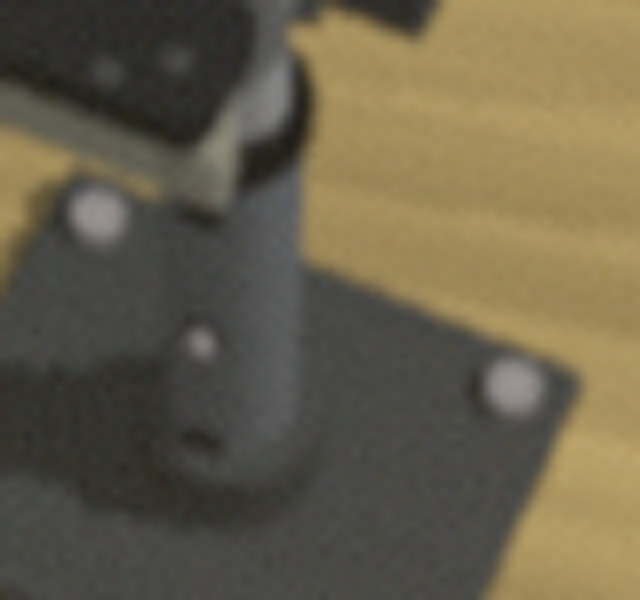

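The button's bright tip shows in the middle hole at crop (200,342). To be sure it is fully out, I'll ease up 1 mm and watch the force.

Request:
{"method": "move_arm", "body": {"commands": "0 0 0 0 0 0.0003 0.01; 0 0 0 0 0 0.0006 0.01; 0 0 0 0 0 0.0009 0.01; 0 0 0 0 0 0.0012 0.01; 0 0 0 0 0 0.0012 0.01"}}

```text
time: 7.3
eef_pos: [0.5421, 0.0478, 0.2512]
tool_rot: [0.77, 0.638, 0.0, -0.0]
force: [-2.2, -0.2, -3.4]
finger_gap: 0.0161
```

Request:
{"method": "move_arm", "body": {"commands": "0 0 0 0 0 0.0003 0.01; 0 0 0 0 0 0.0006 0.01; 0 0 0 0 0 0.0008 0.01; 0 0 0 0 0 0.0008 0.01; 0 0 0 0 0 0.0008 0.01"}}

```text
time: 7.8
eef_pos: [0.5419, 0.0477, 0.252]
tool_rot: [0.77, 0.638, -0.0, -0.0]
force: [0.3, -0.2, -6.9]
finger_gap: 0.0159
```

Run:
```python
from h import *
s=robot.read_state();print(s["force"],s["eef_pos"],s["time"])
a=robot.camera("scene")[225:300,295:375]
b=cv2.imread("pics/l1.png");A=cv2.resize(a,None,fx=8,fy=8,interpolation=2);cv2.imwrite("pics/l2.png",A)
for p in(b,A):
    g=cv2.cvtColor(p,6)[280:400,140:290];m=(g>120).astype(np.uint8);M=cv2.moments(m);print(M["m00"],M["m10"]/max(M["m00"],1)+140,M["m01"]/max(M["m00"],1)+280,g.max())
S=robot.camera_info("scene");f=np.array([np.cos(-.187),np.sin(-.187),0])
for z in(.1,.103,.106):
  for r in(.0165,.021):print(z,r,((proj(S,np.array([.542,.0485,z])+r*f)-[295,225])*8).round(1))
```

```text
[ 0.30273364 -0.21777665 -6.87560509] [0.54193182 0.0477327  0.25201341] 7.8
75.0 201.69333333333333 343.41333333333336 127
155.0 203.01290322580644 340.6258064516129 132
0.1 0.0165 [199.4 346. ]
0.1 0.021 [191.4 361.5]
0.103 0.0165 [199.3 340.3]
0.103 0.021 [191.3 355.9]
0.106 0.0165 [199.3 334.7]
0.106 0.021 [191.2 350.3]
```

Force is back to plain friction (−6.9 N), so there is no stop yet. The tip appears nearly flush, and my hole estimate is about 2 mm higher, so I'll keep easing up in small steps.

Request:
{"method": "move_arm", "body": {"commands": "0 0 0 0 0 0.0003 0.01; 0 0 0 0 0 0.0006 0.01; 0 0 0 0 0 0.0008 0.01; 0 0 0 0 0 0.0008 0.01; 0 0 0 0 0 0.0008 0.01"}}

```text
time: 8.35
eef_pos: [0.542, 0.0477, 0.2531]
tool_rot: [0.77, 0.638, -0.0, 0.0]
force: [-0.4, 0.1, -5.0]
finger_gap: 0.0157
```

Request:
{"method": "move_arm", "body": {"commands": "0 0 0 0 0 0.0003 0.01; 0 0 0 0 0 0.0006 0.01; 0 0 0 0 0 0.0008 0.01; 0 0 0 0 0 0.0008 0.01; 0 0 0 0 0 0.0008 0.01"}}

```text
time: 8.85
eef_pos: [0.542, 0.0478, 0.2539]
tool_rot: [0.77, 0.638, 0.0, 0.0]
force: [-0.6, 0.6, -5.6]
finger_gap: 0.0161
```

Run:
```python
from h import *
s=robot.read_state();print(s["force"],s["eef_pos"],s["time"])
a=robot.camera("scene")[225:300,295:375];d=robot.camera("side")[210:285,255:335]
b=cv2.imread("pics/l2.png");A=cv2.resize(a,None,fx=8,fy=8,interpolation=2);cv2.imwrite("pics/l3.png",A)
o=np.hstack([b[220:520,100:350],A[220:520,100:350]]);cv2.imwrite("pics/cmp.png",o)
g=cv2.cvtColor(A,6)[280:400,140:290];M=cv2.moments((g>120).astype(np.uint8));print(M["m00"],M["m10"]/max(M["m00"],1)+140,M["m01"]/max(M["m00"],1)+280,g.max())
```

```text
[-0.55124088  0.59421347 -5.62614294] [0.54204205 0.04777256 0.25388138] 8.85
76.0 202.42105263157896 337.57894736842104 125
```

View pics/cmp.png

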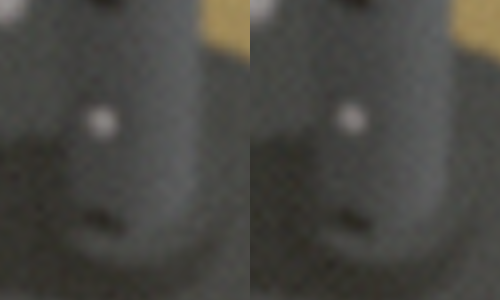

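The button's light tip sits in the middle hole (left panel (102,122), right panel (351,118)), and it has followed the lift with no stop yet. Continuing gently to feel the upper stop.

Request:
{"method": "move_arm", "body": {"commands": "0 0 0 0 0 0.0003 0.01; 0 0 0 0 0 0.0006 0.01; 0 0 0 0 0 0.0008 0.01; 0 0 0 0 0 0.0008 0.01; 0 0 0 0 0 0.0008 0.01"}}

```text
time: 9.45
eef_pos: [0.542, 0.0478, 0.2546]
tool_rot: [0.77, 0.638, 0.0, -0.0]
force: [-2.0, -0.0, -5.3]
finger_gap: 0.0162
```

Request:
{"method": "move_arm", "body": {"commands": "0 0 0 0 0 0.0003 0.01; 0 0 0 0 0 0.0006 0.01; 0 0 0 0 0 0.0006 0.01; 0 0 0 0 0 0.0006 0.01; 0 0 0 0 0 0.0006 0.01"}}

```text
time: 9.95
eef_pos: [0.5419, 0.0477, 0.255]
tool_rot: [0.77, 0.638, -0.0, -0.0]
force: [-0.3, 1.3, -10.8]
finger_gap: 0.016
```

Force jumped to −10.8 N: that is the upper stop after about 4.5 mm of play, so it is caught. Back off 2 mm to mid-play, then let go.

Request:
{"method": "move_arm", "body": {"commands": "0 0 0 0 0 -0.0005 0.01; 0 0 0 0 0 -0.001 0.01; 0 0 0 0 0 -0.0015 0.01; 0 0 0 0 0 -0.002 0.01; 0 0 0 0 0 -0.002 0.01"}}

```text
time: 10.45
eef_pos: [0.5424, 0.0479, 0.2538]
tool_rot: [0.77, 0.638, 0.0, 0.0]
force: [-1.9, -1.6, 1.2]
finger_gap: 0.016
```

Request:
{"method": "move_arm", "body": {"commands": "0 0 0 0 0 0 0.03; 0 0 0 0 0 0 0.06; 0 0 0 0 0 0 0.08; 0 0 0 0 0 0 0.0918; 0 0 0 0 0 0 0.0918"}}

```text
time: 10.95
eef_pos: [0.5422, 0.0478, 0.2533]
tool_rot: [0.77, 0.638, 0.0, 0.0]
force: [-0.5, 0.5, -0.2]
finger_gap: 0.0515
```

Request:
{"method": "move_arm", "body": {"commands": "0 0 0 0 0 0 0.0918; 0 0 0 0 0 0 0.0918; 0 0 0 0 0 0 0.0918; 0 0 0 0 0 0.01 0.0918; 0 0 0 0 0 0.02 0.0918"}}

```text
time: 11.45
eef_pos: [0.542, 0.0479, 0.274]
tool_rot: [0.77, 0.638, -0.0, -0.0]
force: [1.3, -0.6, 0.7]
finger_gap: 0.0896
```

Run:
```python
from h import *
s=robot.read_state();print(s["force"],s["eef_pos"],s["time"],s["finger_gap"])
a=robot.camera("scene")[225:300,295:375]
A=cv2.resize(a,None,fx=8,fy=8,interpolation=2);b=robot.camera("side")[130:330,220:340]
o=np.zeros((600,800,3),np.uint8);o[:,:440]=A[:,:440];o[:,440:]=cv2.resize(b,None,fx=3,fy=3,interpolation=2);cv2.imwrite("pics/rel.png",o)
```

```text
[ 1.31884116 -0.5777487   0.66694563] [0.54197424 0.04791372 0.27395354] 11.45 0.08960908670373102
```

View pics/rel.png

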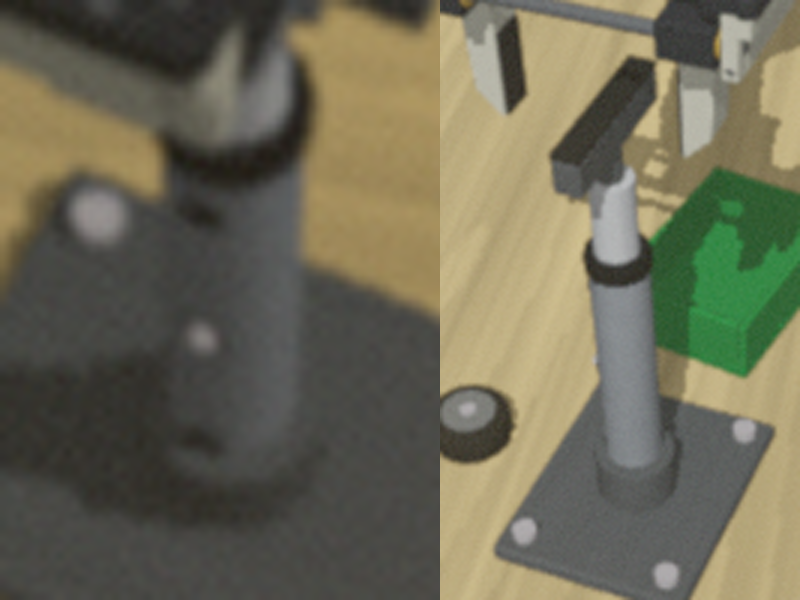

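Released: the bar is in line, and the button nub stands proud at the tube's left edge in the side view (597,362). Now raise clear, close the fingers, and approach the bar top (≈0.282).

Request:
{"method": "move_arm", "body": {"commands": "0 0 0 0 0 0.015 0.0918; 0 0 0 0 0 0.03 0.0918; 0 0 0 0 0 0.04 0.0918; 0 0 0 0 0 0.047 0.0918; 0 0 0 0 0 0.047 0.06"}}

```text
time: 12.05
eef_pos: [0.5427, 0.0479, 0.3216]
tool_rot: [0.77, 0.638, 0.001, 0.001]
force: [-0.1, 1.2, 1.1]
finger_gap: 0.0876
```

Request:
{"method": "move_arm", "body": {"commands": "0 0 0 0 0 0 0.04; 0 0 0 0 0 0 0.02; 0 0 0 0 0 0 0; 0 0 0 0 0 0 0; 0 0 0 0 0 0 0"}}

```text
time: 12.55
eef_pos: [0.5419, 0.0478, 0.32]
tool_rot: [0.77, 0.638, -0.0, -0.0]
force: [0.1, -0.7, 0.2]
finger_gap: 0.0485
```

Request:
{"method": "move_arm", "body": {"commands": "0 0 0 0 0 -0.008 0; 0 0 0 0 0 -0.016 0; 0 0 0 0 0 -0.024 0; 0 0 0 0 0 -0.03 0; 0 0 0 0 0 -0.033 0"}}

```text
time: 13.05
eef_pos: [0.5416, 0.0476, 0.2862]
tool_rot: [0.77, 0.638, -0.0, -0.0]
force: [-0.1, 0.2, 0.1]
finger_gap: 0.0083
```

Request:
{"method": "move_arm", "body": {"commands": "0 0 0 0 0 -0.0006 0; 0 0 0 0 0 -0.0012 0; 0 0 0 0 0 -0.0018 0; 0 0 0 0 0 -0.0024 0; 0 0 0 0 0 -0.003 0"}}

```text
time: 13.55
eef_pos: [0.5422, 0.0479, 0.2845]
tool_rot: [0.77, 0.638, 0.0, 0.0]
force: [0.1, 0.7, 1.3]
finger_gap: 0.0007
```

Request:
{"method": "move_arm", "body": {"commands": "0 0 0 0 0 -0.0004 0; 0 0 0 0 0 -0.0008 0; 0 0 0 0 0 -0.0012 0; 0 0 0 0 0 -0.0016 0; 0 0 0 0 0 -0.002 0"}}

```text
time: 14.05
eef_pos: [0.5429, 0.0482, 0.2836]
tool_rot: [0.77, 0.638, 0.001, 0.001]
force: [-1.6, 0.3, 10.2]
finger_gap: 0.0003
```

Request:
{"method": "move_arm", "body": {"commands": "0 0 0 0 0 -0.0002 0; 0 0 0 0 0 -0.0004 0; 0 0 0 0 0 -0.0006 0; 0 0 0 0 0 -0.0006 0; 0 0 0 0 0 -0.0006 0"}}

```text
time: 14.55
eef_pos: [0.5432, 0.0483, 0.2835]
tool_rot: [0.77, 0.638, 0.001, 0.001]
force: [-1.8, 0.3, 11.3]
finger_gap: 0.0005
```

Request:
{"method": "move_arm", "body": {"commands": "0 0 0 0 0 -0.0002 0; 0 0 0 0 0 -0.0004 0; 0 0 0 0 0 -0.0006 0; 0 0 0 0 0 -0.0008 0; 0 0 0 0 0 -0.0008 0"}}

```text
time: 15.05
eef_pos: [0.5435, 0.0485, 0.2833]
tool_rot: [0.77, 0.638, 0.002, 0.001]
force: [-2.6, -0.1, 14.7]
finger_gap: 0.0005
```

Request:
{"method": "move_arm", "body": {"commands": "0 0 0 0 0 -0.0002 0; 0 0 0 0 0 -0.0004 0; 0 0 0 0 0 -0.0004 0; 0 0 0 0 0 -0.0004 0; 0 0 0 0 0 -0.0004 0"}}

```text
time: 15.55
eef_pos: [0.5438, 0.0485, 0.2832]
tool_rot: [0.77, 0.638, 0.002, 0.001]
force: [-2.9, 0.2, 15.9]
finger_gap: 0.0003
```

Run:
```python
from h import *
s=robot.read_state();print(s["force"],s["moment"],s["eef_pos"],s["time"])
o=cv2.resize(robot.camera("side")[130:330,220:340],None,fx=3,fy=3,interpolation=2)
p=cv2.imread("pics/rel.png")[:,440:];cv2.imwrite("pics/press.png",np.hstack([p,o]))
```

```text
[-2.90052429  0.18007513 15.91843631] [-0.08097849  0.47075279 -0.00142606] [0.54375112 0.04852742 0.28324285] 15.55
```

View pics/press.png

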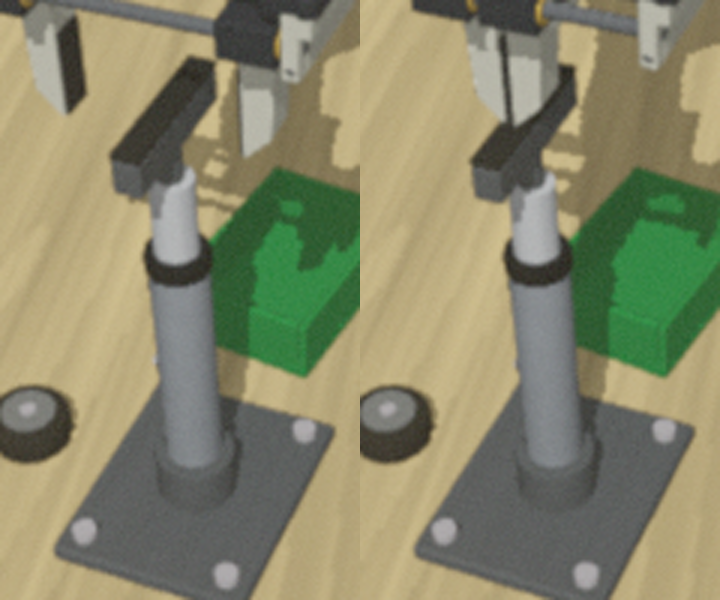

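The fingers are on the bar's centre, the bar has dropped about 2 mm to the lower edge and holds, and the nub is still proud. The button bears the press minus friction (up to about 7 N), so I'll go a bit firmer, to about 19–20 N, well below 25.

Request:
{"method": "move_arm", "body": {"commands": "0 0 0 0 0 -0.0003 0; 0 0 0 0 0 -0.0006 0; 0 0 0 0 0 -0.0008 0; 0 0 0 0 0 -0.0008 0; 0 0 0 0 0 -0.0008 0"}}

```text
time: 16.1
eef_pos: [0.5441, 0.0487, 0.2831]
tool_rot: [0.77, 0.638, 0.002, 0.002]
force: [-2.7, -1.0, 19.0]
finger_gap: 0.0006
```

Request:
{"method": "move_arm", "body": {"commands": "0 0 0 0 0 0 0; 0 0 0 0 0 0 0; 0 0 0 0 0 0 0; 0 0 0 0 0 0 0; 0 0 0 0 0 0 0"}}

```text
time: 16.6
eef_pos: [0.5441, 0.0487, 0.2831]
tool_rot: [0.77, 0.638, 0.002, 0.002]
force: [-3.2, -0.7, 19.7]
finger_gap: 0.0001
```

Held at about 19.5 N with no movement (0.2831 steady). Retreat.

Request:
{"method": "move_arm", "body": {"commands": "0 0 0 0 0 0.002 0; 0 0 0 0 0 0.006 0; 0 0 0 0 0 0.02 0; 0 0 0 0 0 0.045 0; 0 0 0 0 0 0.07 0"}}

```text
time: 17.1
eef_pos: [0.5417, 0.0477, 0.3506]
tool_rot: [0.77, 0.638, -0.0, -0.0]
force: [0.1, 0.4, -0.7]
finger_gap: 0.0004
```

Request:
{"method": "move_arm", "body": {"commands": "0 0 0 0 -0.03 0.02 0; 0 0 0 0 -0.07 0.03 0; 0 0 0 0 -0.11 0.03 0; 0 0 0 0 -0.15 0.03 0; 0 0 0 0 -0.18 0.03 0"}}

```text
time: 17.6
eef_pos: [0.5417, -0.1356, 0.3801]
tool_rot: [0.771, 0.637, -0.0, 0.0]
force: [-0.0, 0.2, 0.4]
finger_gap: 0.0006
```

Request:
{"method": "move_arm", "body": {"commands": "0 0 0 0 0 0 0; 0 0 0 0 0 0 0; 0 0 0 0 0 0 0; 0 0 0 0 0 0 0; 0 0 0 0 0 0 0"}}

```text
time: 18.1
eef_pos: [0.5422, -0.1308, 0.3799]
tool_rot: [0.769, 0.639, 0.0, 0.0]
force: [-0.8, -0.2, -0.2]
finger_gap: 0.0006
```

Run:
```python
from h import *
s=robot.read_state();print(s["force"],s["eef_pos"],s["time"])
a=robot.camera("scene");b=robot.camera("side")
o=np.hstack([cv2.resize(a[170:370,250:380],None,fx=3,fy=3,interpolation=2),cv2.resize(b[130:330,210:340],None,fx=3,fy=3,interpolation=2)]);cv2.imwrite("pics/end.png",o)
```

```text
[-0.84281948 -0.20570107 -0.18285518] [ 0.54217394 -0.13082124  0.37989315] 18.1
```

View pics/end.png

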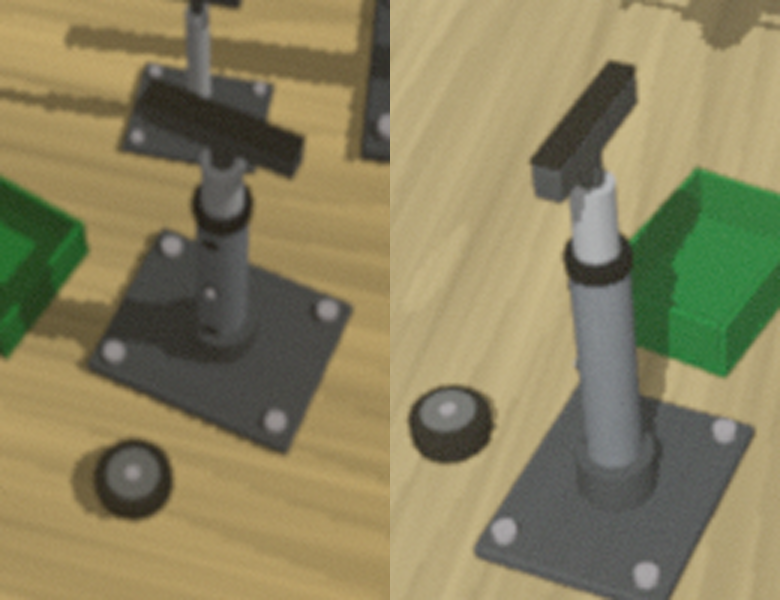

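The bar lies parallel to the foot's long side, the button shows in the middle hole (left panel (209,294)), and the arm is clear.

```bash
python3 -c "
from workcell import robot
print(robot.sign_off())"
```

```text
the job is handed in; nothing more can be done
None
```

The prop is locked in the middle hole and released, and I handed the job in at about 18 s. The hand-in reports no verdict, so what follows rests on my own readings.

- **Turn and slide:** I turned the head about +0.30 rad into line and slid it up at 15 mm/s or slower, slowing as the hole came near. The button entered the hole about 31 mm up. I then eased up to the upper stop, which showed as a jump from about 5 N to 10.8 N after roughly 4.5 mm of play. I backed off 2 mm and let go.
- **Proof press:** I pressed on the bar's centre, building up to 19–20 N and holding that for half a second. That is firmer than the 15 N you asked for but below the 25 N limit, because friction may take up to 7 N before the button feels it. The bar settled about 2 mm onto the hole's lower edge and held, with the fingers steady at z = 0.283.
- **Last checks:** The final pictures show the bar parallel to the foot's long side and the button's tip in the middle hole. The caster and tray are where they were. I did not look at the screwdriver again after the approach, but the arm never went near it.
- **Disagreement:** From the scene camera alone the button looked nearly flush rather than 4–5 mm proud. The nub in the side view, the two stops felt and the press that held all say it is right out.

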